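# Bolt a steel tube into the stop jig with its pull knob

### The job

Pull the red knob of the jig out until it stays out, so that its bolt clears the channel. Then slide the steel tube along the channel until it rests against the end stop, and push the knob fully back in so that the bolt locks the tube in behind. Leave the cup, the short offcut and the pliers where they are.

Things in the scene. Friction and masses are not known exactly. Their poses are not given: they have to be found in the camera images.
- jig: Fixed jig, 8 mm thick aluminium base plate (x -59 to 59, y -170 to 230) with a channel. Axes: x across the channel, away from the knob; y along it, from end stop to open end; z up. Origin: on the bench, mid-channel, under the knob's axis. Channel 64 mm wide between 14 mm thick grey rails, tops at z 38. Yaw varies; the knob always faces roughly the robot. Other lengths here are in this frame.
- stop_face (a point): Middle of the steel face of the end stop, at jig (0, -133, 35); the stop is a grey block 100 mm wide, its top 58 mm above the bench. Axes as the jig's.
- mouth (a point): Middle of the mouth of the channel at jig (0, 20, 8), on the base plate. From here to y 68 two steel guides, tops at z 38, flare outward to 88 mm apart. Axes as the jig's.
- housing (a point): Middle of the top of the blue plunger housing, at jig (-47, 0, 72). The housing spans jig x -62 to -32, y -20 to 20; a steel bushing 26 mm across stands 6 mm out of its front (to x -68). Axes as the jig's.
- knob (a joint): How far the knob is pulled out (jig -x), m: 0 in, 0.030 out. A sprung detent holds it at both ends: about 7 N moves it off, falling to nothing at 0.015, beyond which it snaps to the other end. It carries an 18 mm round bolt (jig y 0, z 50) that when in stands 26 mm into the channel, and when out clears it. The bolt goes in only behind a tube within about 4 mm of the stop.
- knob_face (a point): Middle of the front face of the red mushroom knob head; moves with it; at jig (-124, 0, 50) when in. Axes as the jig's. The head is 44 mm across, 20 mm thick from here towards +x, axis along jig x, nothing but bench under it. Behind the head a bare stem 12 mm thick: when the knob is in, 42 mm to the housing, 36 mm to the bushing; 30 mm more when out.
- tube: Loose offcut of bright rectangular steel tube with closed black plastic end plugs, lying on the base plate at the open end of the channel: 60 (x) x 120 (y, its length) x 50 mm high, about 0.42 kg. Origin: middle of its underside; y along its length, axes nearly the jig's. Against the stop its origin lies at jig (0, -73, 8), 2 mm play each side in x.
- cup: White paper cup 72 mm across and 78 mm high, beyond the channel; origin under its middle. Leave alone.
- offcut: Short dark offcut of angle steel, 50 x 50 mm and 70 mm high, standing on end on the bench beyond the channel; origin under its middle. Leave alone.
- pliers_red: Red-handled pliers lying flat, 178 mm long along y, 41 mm wide, 16 mm high, on the robot's side of the jig, to the right of the knob; origin under the middle. Leave alone.
Mind the look-alikes: they are no part of the job. What is shaped like the tube but blue or pink is not meant.

How it is judged (in metres and radians):
On the way, in this order (a step that is already met when the one before it is completed fails the run):
1. the knob is pulled out to its detent (at least 26 mm), with the tube still short of the bolt (value of joint knob above 0.026 m and y of tube in the frame of jig above 0.05 m), for 0.2 s.
2. the tube stands against the end stop (within 5 mm) in the channel, with the knob still out (y of tube in the frame of jig between -0.077 and -0.068 m and x of tube in the frame of jig between -0.006 and 0.006 m and z of tube in the frame of jig between 0.003 and 0.012 m and angle between the y axis of tube and the y axis of jig, either way round below 0.08 rad and angle between tube's own z axis and vertical below 0.06 rad and value of joint knob above 0.026 m), for 0.2 s.
3. the knob is pushed fully in (within 3 mm) with the tube against the stop (y of tube in the frame of jig between -0.077 and -0.068 m and x of tube in the frame of jig between -0.006 and 0.006 m and z of tube in the frame of jig between 0.003 and 0.012 m and angle between the y axis of tube and the y axis of jig, either way round below 0.08 rad and angle between tube's own z axis and vertical below 0.06 rad and value of joint knob below 0.003 m), for 0.2 s.
At the end, for the whole second after the job is handed in: The tube stands upright in the channel, within 5 mm of the end stop, in line with the channel and at rest, and the knob is fully in (within 3 mm), its bolt behind the tube (all of step 3 and linear speed of tube below 0.01 m/s); the robot touches nothing.
It fails at once if the cup, the short offcut or the pliers are shifted by more than 25 mm, or the cup is tipped (distance of any of cup, offcut, pliers_red from where it was at the start of the episode above 0.025 m or angle between cup's own z axis and vertical above 0.4 rad).
It also fails if it takes over 58 s, if anything falls off the work surface, if the arm or the gripper's body presses on something with over 40 N, if the wrist force passes 120 N, or if a joint passes its speed limit or range.

### The arm

A 6-joint arm with a two-finger parallel gripper is mounted at the origin on a cart in front of the work surface, level with it; the furniture and walls round the work are solid. World frame = base frame: x ahead of the robot, y to its left, z up, the work surface at z = 0. Lengths are in mm, angles in rad, forces in N, time in s.
With the tool pointing down it reaches from about 400 to 925 mm from the base axis. Payload 12.5 kg.
Tool frame: the origin (TCP) lies midway between the tips of the shut fingers; the grasp point (between the pads) lies 19 mm behind it; z points along the fingers, y is the direction in which the jaws open and shut (so a half turn about z gives the same grasp; the last joint's range is limited). The gripper opens to 95 mm and grips with 3 to 60 N. Pads are 20 mm wide; open, the fingers measure 119 mm over their backs; the gripper's body (75 mm by 180 mm) begins 59 mm behind the grasp point.
Start: joints at [1.061, 0.491, 1.559, -0, 1.092, -0.106], TCP at [245.558, 574.759, 214.661] pointing down, gripper open.
Joint ranges: [-3.1, 3.1], [-0.84, 2.19], [0.05, 2.79], [-1.13, 4.28], [0.06, 2.93], [-2.69, 2.69]. Speed limits (rad/s): [2.22, 2.22, 2.79, 3.14, 3.14, 3.14].

### API

Orientations are given as [roll, pitch, yaw] about the fixed x, y, z axes, in that order (R = Rz(yaw) Ry(pitch) Rx(roll)).
In Python, from cell import * gives the robot as it stands. The module is installed in compiled form; this text tells all that it offers.
- The arm moves only by the tool carry_out, never from a script. Its argument "moves" is a list of rows, each an object of numbers: "dx", "dy", "dz": the shift along the tool's x, y, z in m; "twist": the turn about the tool's z in degrees. A call has 1 to 5 rows; each row is the pose to reach, as a shift and turn from the pose commanded when the call began, along the tool's axes at that moment; what a row does not reach only later rows make up. A row lasts 1/10 s, in which the tool goes at most 50 mm and 8.59 degrees, less where a joint would pass 70% of its speed; a pose out of reach is approached as far as the arm can. A call with a gripper value outside its range is refused whole. "grip" is the finger opening in m, from 0 to 0.0951, set as the call begins (left out, the last holds). The fingers move at their own pace and stop on an object; the grip force is fixed at half the most. Time passes only in rows, so rows that repeat a pose let the fingers close. It gives the time, the measured TCP pose, the force and the opening at its end, in the units of the state.
- state(): the state, without advancing time (a new reading comes with each control period).
- read_camera(name): name is "scene" or "side" or "wrist"; returns (picture, depth): 384x512x3 uint8, red, green, blue; 384x512 float32, mm along the optical axis (not along the pixel's ray), 0 where there is no reading.
- camera_info(name): a dict with "mtx" (3x3 intrinsics, pixels), "R" (3x3) and "t" (3): a world point X has camera coordinates R X + t. Camera axes: x right, y down, z forward; pixel columns grow to the right and rows downward; lengths in mm; the calibration is good to about 2 mm. A picture is of the moment at which its call begins: read the wrist's pose just before it. camera_info takes no time and is no camera call; for the wrist camera it gives the pose at the moment of the call.
- job_done(): hands the job in, once; it reports no verdict.
The state is a dict: "t": time; "joints": joint angles; "qvel": joint speeds; "tau": joint torques, N m; "eef_pos": TCP position; "tcp_rot": TCP orientation; "ft_force": force on the tool from outside, world axes, zero at the start; "moment": the same for the moment, N m; "opening": opening from 0.0 (shut) to 1.0 (fully open).
Only numpy, scipy, OpenCV 4.12 (cv2) and the standard library are available. Lean on these libraries where they do the work, as an engineer would, in place of code of your own. Each camera call takes 0.05 s, during which the arm holds its last target. There are 200 camera calls.

## Working session

There is one attempt and no reset: what is moved stays moved. The work goes in short steps, Python scripts to look and compute and a tool call to move; the robot and the scene stay as the last step left them, time stands still between calls to the robot, and variables do not carry over. Pictures are saved under pics/ and viewed, about 8 in all and at most 12, crops included, and the job is handed in when it is done.

Besides the shell and the picture viewer there is one more tool, called after "Emit:" as name(argument=value, ...), one argument or row to a line, values as JSON. carry_out: Moves the arm, as the interface text tells. Its arguments: {"type":"object","properties":{"moves":{"type":"array","items":{"type":"object","properties":{"dx":{"type":"number"},"dy":{"type":"number"},"dz":{"type":"number"},"twist":{"type":"number"}}}},"grip":{"type":"number"}},"required":["moves"]}

```bash
mkdir -p pics; python3 - <<'E'
from cell import *
import cv2,numpy as np
print(state())
for n in ("scene","side"):
    im,d=read_camera(n); np.savez(n+".npz",im=im,d=d,**camera_info(n))
    cv2.imwrite(f"pics/{n}0.png",im[:,:,::-1]); c=camera_info(n); print(n,c["mtx"].round(1).tolist(),(-c["R"].T@c["t"]).round(),c["R"][2].round(2))
E
```

```text
{'t': 0.0, 'joints': array([ 1.06139544e+00,  4.91560667e-01,  1.55944534e+00, -1.50432399e-05,
        1.09165729e+00, -1.05585312e-01]), 'qvel': array([ 8.28712898e-05, -6.68538696e-04,  3.57746329e-04, -5.75034816e-04,
       -3.83646572e-04, -1.17724577e-03]), 'tau': array([-4.23202482e-04, -6.12646580e+01, -2.58172989e+01,  6.91429898e-02,
        4.83259361e-02, -1.38895980e-04]), 'eef_pos': array([245.44200284, 574.53873313, 214.0624642 ]), 'tcp_rot': array([-3.14052657e+00, -9.95665719e-05,  2.73778397e+00]), 'ft_force': array([-0.11259226,  0.34445196,  0.22241855]), 'moment': array([-0.00751697,  0.01106966, -0.01492558]), 'opening': 1.000209924414453}
scene [[440.0, 0.0, 252.2], [0.0, 440.0, 187.2], [0.0, 0.0, 1.0]] [ 193. -671.  737.] [ 0.43  0.63 -0.65]
side [[401.4, 0.0, 249.1], [0.0, 401.4, 192.1], [0.0, 0.0, 1.0]] [ 441. -833.  785.] [ 0.15  0.73 -0.67]
```

View pics/scene0.png

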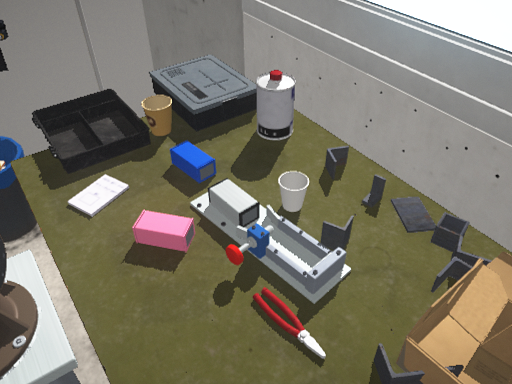

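View pics/side0.png

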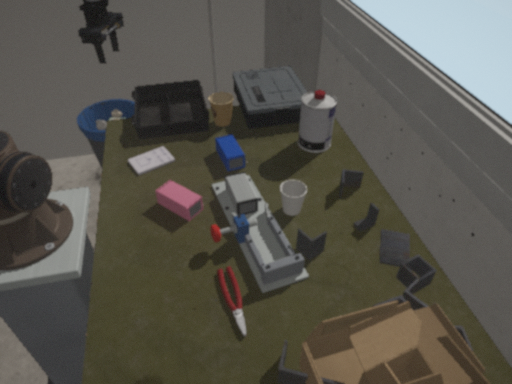

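The scene picture shows the red knob at (235,254), the blue housing at (258,240), the steel tube at (234,203), the end stop near (330,270), the pliers at (288,322), the cup at (293,190) and the offcut at (337,232).

```bash
cat > h.py <<'E'
import numpy as np,cv2
def cloud(im,d,c):
    v,u=np.indices(d.shape); K=c["mtx"]
    P=np.stack([(u-K[0,2])/K[0,0]*d,(v-K[1,2])/K[1,1]*d,d],-1)
    return (P-c["t"])@c["R"]
E
python3 - <<'E'
from h import *
for n in ("scene","side"):
    c=np.load(n+".npz"); im=c["im"];W=cloud(im,c["d"],c); ok=c["d"]>0
    h=cv2.cvtColor(im,cv2.COLOR_RGB2HSV); H,S,V=[h[...,i].astype(int) for i in range(3)]
    roi=np.zeros(ok.shape,bool)
    if n=="scene": roi[165:305,185:355]=1
    else: roi[165:300,205:312]=1
    z=W[...,2]
    red=ok&roi&((H<8)|(H>172))&(S>150)&(V>80)&(z>15); 
    if n=="scene": red[280:]=0
    else: red[250:]=0
    print(n,"red",red.sum(),np.median(W[red],0).round(1),W[red].min(0).round(),W[red].max(0).round(), "px",np.argwhere(red).mean(0))
    blue=ok&roi&(H>95)&(H<130)&(S>120)&(z>15)
    if n=="scene": blue[:215]=0
    else: blue[:200]=0
    bt=blue&(z>68)&(z<77);print("blue top",bt.sum(),W[bt].mean(0).round(1) if bt.any() else 0, z[blue].max(), cv2.minAreaRect(W[bt][:,:2].astype(np.float32)))
    base=ok&roi&(S<60)&(V>90)
    for lo,hi in((4,12),(34,42),(53,63)):
        m=(base&(z>lo)&(z<hi)).astype(np.uint8)
        k,l,st,_=cv2.connectedComponentsWithStats(m,connectivity=8)
        for i in range(1,k):
            if st[i,4]>60:
                p=W[l==i]; (cx,cy),(a,b),an=cv2.minAreaRect(p[:,:2].astype(np.float32)); print(lo,hi,st[i].tolist(),"c",round(cx),round(cy),"sz",round(a),round(b),round(an,1),"z",p[:,2].mean().round(1))
    g=ok&(S>40)&(abs(z)<8); print("bench z",np.median(z[g]))
E
```

```text
scene red 247 [ 486.5 -167.2   62.5] [ 480. -182.   37.] [ 506. -142.   75.] px [254.52631579 234.17813765]
blue top 202 [ 555.7 -152.9   72.7] 77.3934170487919 ((556.9287719726562, -151.24156188964844), (30.13367462158203, 38.987422943115234), 4.645506858825684)
4 12 [190, 193, 58, 53, 730] c 535 -14 sz 199 51 88.4 z 9.2
4 12 [244, 205, 78, 68, 1191] c 627 -144 sz 78 214 10.0 z 9.5
4 12 [258, 255, 93, 48, 816] c 618 -233 sz 120 159 8.9 z 8.9
34 42 [210, 195, 29, 26, 72] c 556 -14 sz 4 107 5.5 z 38.1
34 42 [267, 205, 64, 50, 425] c 647 -166 sz 20 193 6.5 z 38.7
34 42 [266, 243, 80, 45, 400] c 591 -253 sz 84 165 39.1 z 38.4
53 63 [281, 177, 26, 10, 83] c 729 -56 sz 26 59 47.9 z 58.1
53 63 [209, 179, 49, 36, 863] c 583 -9 sz 59 116 6.2 z 59.0
53 63 [281, 190, 26, 9, 75] c 703 -90 sz 22 58 54.6 z 58.0
53 63 [239, 237, 18, 15, 101] c 528 -157 sz 42 25 27.0 z 57.0
53 63 [307, 248, 40, 34, 486] c 626 -286 sz 102 26 9.1 z 58.5
bench z 0.9691986108062346
side red 121 [ 489.9 -173.4   64.9] [ 480. -187.   44.] [ 500. -148.   73.] px [232.78512397 215.44628099]
blue top 81 [ 556.1 -153.3   71.8] 74.03819215565466 ((556.0316772460938, -153.8685760498047), (24.471887588500977, 35.93346405029297), 8.791919708251953)
4 12 [246, 176, 20, 48, 267] c 626 -13 sz 202 52 77.2 z 7.8
4 12 [212, 182, 14, 14, 126] c 534 53 sz 40 53 8.6 z 7.8
4 12 [250, 225, 37, 39, 444] c 604 -186 sz 53 131 19.6 z 7.8
4 12 [294, 268, 15, 13, 82] c 672 -300 sz 43 20 35.7 z 7.9
34 42 [271, 219, 24, 38, 172] c 651 -198 sz 14 130 8.8 z 37.8
34 42 [246, 232, 20, 34, 173] c 576 -221 sz 14 106 8.9 z 37.9
53 63 [226, 173, 31, 29, 571] c 583 -12 sz 58 115 5.3 z 57.6
53 63 [282, 185, 23, 9, 75] c 721 -55 sz 26 60 68.1 z 58.4
53 63 [262, 254, 42, 18, 273] c 626 -288 sz 97 24 7.3 z 57.7
bench z -0.6019392345554159
```

Emit:
carry_out(
  moves=[
    {"dx": -0.222,"dy": -0.128,"twist": -32.1},
    {"dx": -0.222,"dy": -0.128,"twist": -32.1},
    {"dx": -0.222,"dy": -0.128,"twist": -32.1},
    {"dx": -0.222,"dy": -0.128,"twist": -32.1},
    {"dx": -0.222,"dy": -0.128,"twist": -32.1},
  ],
  grip=0.05,
)

```text
schema error: expected keys dx, dy, dz, twist
```

Emit:
carry_out(
  moves=[
    {"dx": -0.222,"dy": -0.128,"dz": 0,"twist": -32.1},
    {"dx": -0.222,"dy": -0.128,"dz": 0,"twist": -32.1},
    {"dx": -0.222,"dy": -0.128,"dz": 0,"twist": -32.1},
    {"dx": -0.222,"dy": -0.128,"dz": 0,"twist": -32.1},
    {"dx": -0.222,"dy": -0.128,"dz": 0,"twist": -32.1},
  ],
  grip=0.05,
)

```text
t: 0.6
eef_pos: [392.1, 378.9, 214.5]
tcp_rot: [-3.141, -0.0, -2.98]
ft_force: [0.7, 1.0, 0.4]
opening: 0.637
```

Emit:
carry_out(
  moves=[
    {"dx": -0.015,"dy": -0.25,"dz": 0,"twist": 0},
    {"dx": -0.015,"dy": -0.25,"dz": 0,"twist": 0},
    {"dx": -0.015,"dy": -0.25,"dz": 0,"twist": 0},
    {"dx": -0.015,"dy": -0.25,"dz": 0,"twist": 0},
    {"dx": -0.015,"dy": -0.25,"dz": 0,"twist": 0},
  ],
)

```text
t: 1.1
eef_pos: [445.0, 134.5, 214.6]
tcp_rot: [3.142, 0.0, -2.985]
ft_force: [0.5, 0.4, -0.3]
opening: 0.525
```

Emit:
carry_out(
  moves=[
    {"dx": -0.015,"dy": -0.25,"dz": 0,"twist": 0},
    {"dx": -0.015,"dy": -0.25,"dz": 0,"twist": 0},
    {"dx": -0.015,"dy": -0.25,"dz": 0,"twist": 0},
    {"dx": -0.015,"dy": -0.25,"dz": 0,"twist": 0},
    {"dx": -0.015,"dy": -0.25,"dz": 0,"twist": 0},
  ],
)

```text
t: 1.6
eef_pos: [498.7, -110.0, 214.6]
tcp_rot: [3.141, -0.0, -2.985]
ft_force: [1.2, 1.1, 0.7]
opening: 0.524
```

```bash
cat >> h.py <<'E'
O=np.array([603,-144.]);A=np.deg2rad(9.0)
Rj=np.array([[np.cos(A),-np.sin(A)],[np.sin(A),np.cos(A)]])
tojig=lambda p:(np.asarray(p)[...,:2]-O)@Rj
E
python3 - <<'E'
from cell import *
from h import *
s=state();print(s["eef_pos"],s["tcp_rot"],tojig(s["eef_pos"]))
c=camera_info("wrist");im,d=read_camera("wrist");np.savez("w1.npz",im=im,d=d,**c)
cv2.imwrite("pics/w1.png",im[:,:,::-1]);print(-c["R"].T@c["t"])
E
```

```text
[ 498.71154818 -109.95886625  214.58466629] [ 3.14142638e+00 -7.37926830e-06 -2.98534752e+00] [-97.67928137  49.93633908]
[ 425.65918954 -122.39191368  384.9587515 ]
```

View pics/w1.png

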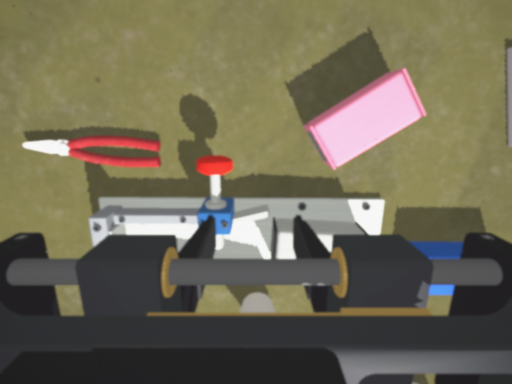

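The wrist view shows the knob head at (215,165), the stem at (215,185), the housing at (216,215) and the front edge of the plate along row 200.

```bash
python3 - <<'E'
from h import *
c=np.load("w1.npz");im=c["im"];W=cloud(im,c["d"],c);h=cv2.cvtColor(im,cv2.COLOR_RGB2HSV);H,S,V=[h[...,i].astype(int) for i in range(3)]
z=W[...,2];J=tojig(W)
roi=np.zeros(z.shape,bool);roi[150:240,190:245]=1
red=roi&((H<8)|(H>172))&(S>150)&(z>20)
print("red",red.sum(),J[red].min(0),J[red].max(0),J[red].mean(0),z[red].max())
st=roi&(S<60)&(z>45)&(z<62);st[195:]=0;st[:175]=0
print("stem",st.sum(),J[st].mean(0),J[st].min(0),J[st].max(0),z[st].max())
bt=roi&(H>95)&(H<130)&(S>120)&(z>68)&(z<77);print("house",bt.sum(),J[bt].mean(0),cv2.minAreaRect(W[bt][:,:2].astype(np.float32)))
e=[]
for u in list(range(110,195))+list(range(240,375)):
    r=[v for v in range(185,215) if z[v,u]>4 and z[v,u]<12 and S[v,u]<60]
    if r:e.append(W[r[0],u,:2])
e=np.array(e,np.float32);l=cv2.fitLine(e,cv2.DIST_HUBER,0,.01,.01).ravel();print("edge yaw",np.degrees(np.arctan2(-l[0],l[1]))%180,"jig x",np.median(tojig(e)[:,0]),"y",tojig(e)[:,1].min(),tojig(e)[:,1].max())
E
```

```text
red 595 [-171.77720138  -19.14420778] [-103.32278818   49.08426973] [-116.26954161    3.21197876] 384.9587514977836
stem 197 [-89.41311328   1.45713906] [-101.78970366   -5.05140839] [-76.76676301   6.7694951 ] 57.9024609158369
house 431 [-50.84984786   5.32821379] ((555.7073364257812, -149.95339965820312), (27.76464080810547, 37.66982650756836), 7.411748886108398)
edge yaw 8.568588 jig x -57.61654471451874 y -153.0821535678468 217.74719474655907
```

Emit:
carry_out(
  moves=[
    {"dx": -0.009,"dy": -0.049,"dz": 0,"twist": 0},
    {"dx": -0.009,"dy": -0.049,"dz": 0.045,"twist": 0},
    {"dx": -0.009,"dy": -0.049,"dz": 0.09,"twist": 0},
    {"dx": -0.009,"dy": -0.049,"dz": 0.105,"twist": 0},
    {"dx": -0.009,"dy": -0.049,"dz": 0.105,"twist": 0},
  ],
)

```text
t: 2.15
eef_pos: [514.1, -154.4, 107.3]
tcp_rot: [3.139, -0.004, -2.985]
ft_force: [0.5, -0.2, 0.9]
opening: 0.529
```

Emit:
carry_out(
  moves=[
    {"dx": 0,"dy": 0,"dz": 0.025,"twist": 0},
    {"dx": 0,"dy": 0,"dz": 0.05,"twist": 0},
    {"dx": 0,"dy": 0,"dz": 0.075,"twist": 0},
    {"dx": 0,"dy": 0,"dz": 0.075,"twist": 0},
  ],
)

```text
t: 2.55
eef_pos: [514.7, -154.4, 33.5]
tcp_rot: [3.14, -0.002, -2.985]
ft_force: [0.0, -0.8, -0.0]
opening: 0.526
```

Emit:
carry_out(
  moves=[
    {"dx": 0,"dy": 0,"dz": 0,"twist": 0},
    {"dx": 0,"dy": 0,"dz": 0,"twist": 0},
    {"dx": 0,"dy": 0,"dz": 0,"twist": 0},
    {"dx": 0,"dy": 0,"dz": 0,"twist": 0},
    {"dx": 0,"dy": 0,"dz": 0,"twist": 0},
  ],
  grip=0.0,
)

```text
t: 3.05
eef_pos: [515.5, -154.9, 35.2]
tcp_rot: [-3.141, 0.001, -2.985]
ft_force: [-0.1, 0.7, -0.1]
opening: 0.16
```

Emit:
carry_out(
  moves=[
    {"dx": 0,"dy": 0,"dz": 0,"twist": 0},
    {"dx": 0,"dy": 0,"dz": 0,"twist": 0},
    {"dx": 0,"dy": 0,"dz": 0,"twist": 0},
  ],
)

```text
t: 3.35
eef_pos: [515.7, -155.7, 35.1]
tcp_rot: [-3.14, 0.001, -2.985]
ft_force: [-1.5, -4.9, 2.5]
opening: 0.118
```

Emit:
carry_out(
  moves=[
    {"dx": 0.008,"dy": 0,"dz": 0,"twist": 0},
    {"dx": 0.016,"dy": 0,"dz": 0,"twist": 0},
    {"dx": 0.024,"dy": 0,"dz": 0,"twist": 0},
    {"dx": 0.032,"dy": 0,"dz": 0,"twist": 0},
    {"dx": 0.032,"dy": 0,"dz": 0,"twist": 0},
  ],
)

```text
t: 3.85
eef_pos: [484.4, -160.5, 35.1]
tcp_rot: [-3.14, 0.003, -2.986]
ft_force: [4.9, -2.6, 1.0]
opening: 0.117
```

Emit:
carry_out(
  moves=[
    {"dx": 0,"dy": 0,"dz": 0,"twist": 0},
    {"dx": 0,"dy": 0,"dz": 0,"twist": 0},
    {"dx": 0,"dy": 0,"dz": 0,"twist": 0},
  ],
  grip=0.05,
)

```text
t: 4.15
eef_pos: [483.2, -159.5, 34.5]
tcp_rot: [3.141, -0.001, -2.985]
ft_force: [-0.2, -0.0, 0.2]
opening: 0.314
```

```bash
python3 - <<'E'
from cell import *
from h import *
n="scene";c=camera_info(n);im,d=read_camera(n);cv2.imwrite("pics/s1.png",cv2.resize(im[160:310,180:360,::-1],None,fx=4,fy=4))
W=cloud(im,d,c);h=cv2.cvtColor(im,cv2.COLOR_RGB2HSV);H,S=h[...,0],h[...,1];J=tojig(W)
red=((H<8)|(H>172))&(S>150)&(W[...,2]>25);red[280:]=0;red[:215]=0;red[:,:190]=0;red[:,270:]=0
print(red.sum(),J[red].min(0),np.median(J[red],0),J[red].max(0))
E
```

```text
252 [-487.8610877 -456.3643161] [-148.54363383   -4.72335056] [-121.41631788   21.84863609]
```

View pics/s1.png

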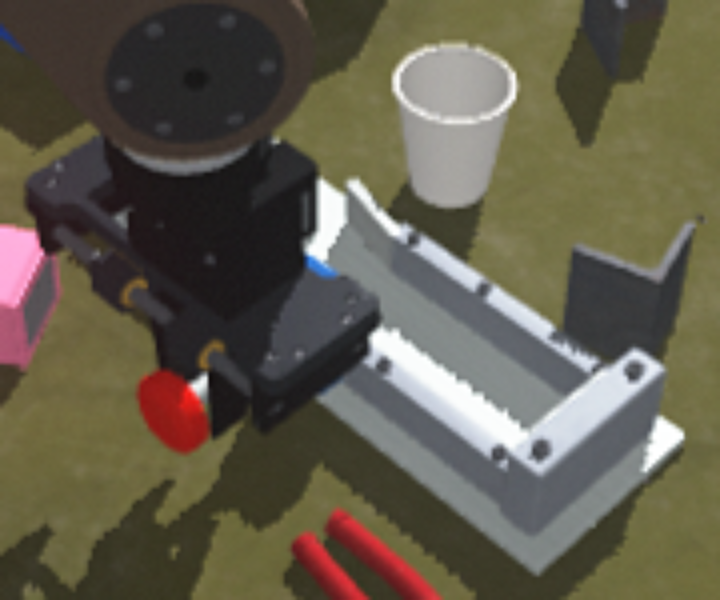

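The knob is out by 30 mm: the red median moved from jig x -119 to -148.5. Next I lift, turn 90° and go behind the tube.

Emit:
carry_out(
  moves=[
    {"dx": 0,"dy": 0,"dz": -0.04,"twist": 0},
    {"dx": 0,"dy": 0,"dz": -0.08,"twist": 0},
    {"dx": 0,"dy": 0,"dz": -0.12,"twist": 0},
    {"dx": 0,"dy": 0,"dz": -0.12,"twist": 0},
  ],
  grip=0.05,
)

```text
t: 4.6
eef_pos: [485.2, -160.4, 158.9]
tcp_rot: [-3.138, 0.006, -2.985]
ft_force: [0.0, -0.0, -0.5]
opening: 0.52
```

Emit:
carry_out(
  moves=[
    {"dx": -0.122,"dy": 0.232,"dz": 0,"twist": 42},
    {"dx": -0.122,"dy": 0.232,"dz": 0,"twist": 42},
    {"dx": -0.122,"dy": 0.232,"dz": 0,"twist": 42},
    {"dx": -0.122,"dy": 0.232,"dz": 0,"twist": 42},
    {"dx": -0.122,"dy": 0.232,"dz": 0,"twist": 42},
  ],
  grip=0.02,
)

```text
t: 5.1
eef_pos: [556.3, 54.6, 153.8]
tcp_rot: [-3.141, -0.001, 2.618]
ft_force: [0.9, -0.2, 0.3]
opening: 0.22
```

Emit:
carry_out(
  moves=[
    {"dx": 0,"dy": 0,"dz": 0,"twist": 42},
    {"dx": 0,"dy": 0,"dz": 0,"twist": 42},
    {"dx": 0,"dy": 0,"dz": 0,"twist": 42},
    {"dx": 0,"dy": 0,"dz": 0,"twist": 42},
    {"dx": 0,"dy": 0,"dz": 0,"twist": 42},
  ],
)

```text
t: 5.6
eef_pos: [555.9, 52.9, 153.6]
tcp_rot: [-3.14, -0.001, 1.885]
ft_force: [0.3, -0.3, -0.1]
opening: 0.215
```

Emit:
carry_out(
  moves=[
    {"dx": 0,"dy": 0,"dz": 0,"twist": 6},
    {"dx": 0,"dy": 0,"dz": 0,"twist": 6},
  ],
)

```text
t: 5.8
eef_pos: [555.9, 52.8, 153.8]
tcp_rot: [-3.14, -0.0, 1.784]
ft_force: [0.4, -0.1, -0.5]
opening: 0.21
```

```bash
python3 - <<'E'
from cell import *
from h import *
s=state();print(s["t"],s["eef_pos"],np.degrees(s["tcp_rot"]),tojig(s["eef_pos"]),s["opening"]*95)
c=camera_info("wrist");im,d=read_camera("wrist");np.savez("w2.npz",im=im,d=d,**c)
cv2.imwrite("pics/w2.png",im[:,:,::-1])
W=cloud(im,d,c);z=W[...,2];J=tojig(W)
m=((z>53)&(z<63)&(J[...,1]>60)&(J[...,1]<215)&(abs(J[...,0])<50)).astype(np.uint8)
k,l,st,_=cv2.connectedComponentsWithStats(m)
for i in range(1,k):
    if st[i,4]>80: print(st[i],cv2.minAreaRect(J[l==i].astype(np.float32)),z[l==i].mean())
E
```

```text
5.8 [555.92453943  52.77720817 153.75810922] [-1.79923552e+02 -2.39776333e-02  1.02241152e+02] [-15.71314624 201.7187787 ] 19.92799347015169
[ 238  196   66   63 2560] ((2.3847122192382812, 159.8603057861328), (68.78395080566406, 59.884151458740234), 86.78184509277344) 57.84775717934987
[233 285  46  21 764] ((-6.693902969360352, 87.28720092773438), (25.802696228027344, 49.79856491088867), 86.2048568725586) 57.872047827838124
```

View pics/w2.png

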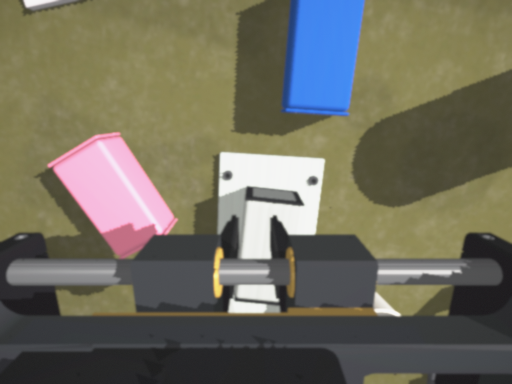

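The wrist view shows the tube's rear end at about (273,195) and the plate edge at row 155. The rear end is near jig y 194, and the tube is turned 3° from the jig.

Emit:
carry_out(
  moves=[
    {"dx": 0.021,"dy": 0.02,"dz": 0,"twist": 3.2},
    {"dx": 0.021,"dy": 0.02,"dz": 0,"twist": 3.2},
    {"dx": 0.021,"dy": 0.02,"dz": 0.03,"twist": 3.2},
    {"dx": 0.021,"dy": 0.02,"dz": 0.06,"twist": 3.2},
    {"dx": 0.021,"dy": 0.02,"dz": 0.06,"twist": 3.2},
  ],
)

```text
t: 6.35
eef_pos: [569.3, 77.3, 91.4]
tcp_rot: [-3.135, -0.001, 1.733]
ft_force: [0.2, -0.0, 0.2]
opening: 0.209
```

Emit:
carry_out(
  moves=[
    {"dx": 0,"dy": 0,"dz": 0.03,"twist": 0},
    {"dx": 0,"dy": 0,"dz": 0.055,"twist": 0},
    {"dx": 0,"dy": 0,"dz": 0.07,"twist": 0},
    {"dx": 0,"dy": 0,"dz": 0.07,"twist": 0},
  ],
)

```text
t: 6.75
eef_pos: [570.8, 77.3, 24.0]
tcp_rot: [-3.139, -0.0, 1.732]
ft_force: [0.3, -0.2, -0.2]
opening: 0.208
```

```bash
python3 - <<'E'
from cell import *
from h import *
s=state();print(s["t"],s["eef_pos"],np.degrees(s["tcp_rot"]),tojig(s["eef_pos"]),s["ft_force"])
E
```

```text
6.75 [570.84471055  77.2775555   23.96140718] [-1.79864132e+02 -2.14853547e-02  9.92178539e+01] [  2.85603154 223.5834571 ] [ 0.28993598 -0.23134831 -0.24122283]
```

Emit:
carry_out(
  moves=[
    {"dx": -0.015,"dy": 0,"dz": 0,"twist": 0},
    {"dx": -0.03,"dy": 0,"dz": 0,"twist": 0},
    {"dx": -0.045,"dy": 0,"dz": 0,"twist": 0},
    {"dx": -0.06,"dy": 0,"dz": 0,"twist": 0},
    {"dx": -0.075,"dy": 0,"dz": 0,"twist": 0},
  ],
)

```text
t: 7.25
eef_pos: [582.0, 3.8, 25.2]
tcp_rot: [-3.139, -0.003, 1.728]
ft_force: [-3.8, 5.2, 1.8]
opening: 0.212
```

Emit:
carry_out(
  moves=[
    {"dx": -0.012,"dy": 0,"dz": 0,"twist": 0},
    {"dx": -0.024,"dy": 0,"dz": 0,"twist": 0},
    {"dx": -0.036,"dy": 0,"dz": 0,"twist": 0},
    {"dx": -0.048,"dy": -0.001,"dz": 0,"twist": 0},
    {"dx": -0.06,"dy": -0.002,"dz": 0,"twist": 0},
  ],
)

```text
t: 7.75
eef_pos: [591.1, -57.2, 24.6]
tcp_rot: [3.141, 0.0, 1.73]
ft_force: [-0.6, 2.4, 1.6]
opening: 0.211
```

```bash
cat > chk.py <<'E'
from cell import *
from h import *
import sys
s=state();print(s["t"],np.degrees(s["tcp_rot"])[2],tojig(s["eef_pos"]),s["eef_pos"][2],s["ft_force"])
c=camera_info("scene");im,d=read_camera("scene");cv2.imwrite(sys.argv[1],cv2.resize(im[160:310,180:360,::-1],None,fx=4,fy=4))
W=cloud(im,d,c);z=W[...,2];J=tojig(W);S=cv2.cvtColor(im,cv2.COLOR_RGB2HSV)[...,1]
m=((z>53)&(z<62)&(S<60)&(abs(J[...,0])<34)&(J[...,1]>-131)&(J[...,1]<200)).astype(np.uint8)
k,l,st,_=cv2.connectedComponentsWithStats(m)
for i in range(1,k):
    if st[i,4]>40: q=J[l==i]; print(st[i],cv2.minAreaRect(q.astype(np.float32)),q.min(0),q.max(0))
E
python3 chk.py pics/s2.png
```

```text
7.75 99.12814160902799 [ 1.79049196 87.58469577] 24.630480631175157 [-0.62153729  2.41952694  1.64349528]
[ 238  201   61   43 1085] ((1.9646434783935547, 25.371585845947266), (60.81742858886719, 141.42112731933594), 0.723441481590271) [-28.5601479  -45.37330443] [32.50941019 95.85520521]
```

View pics/s2.png

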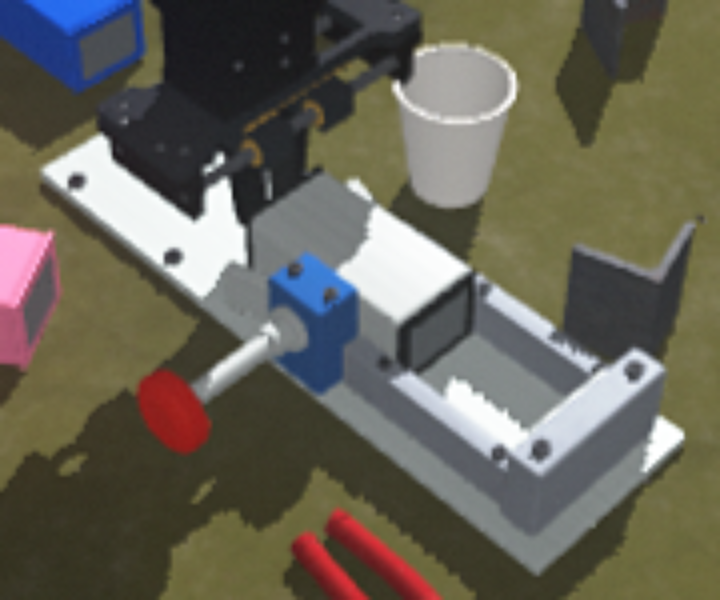

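The tube is in the channel with its front face at about (435,315) in the crop, the knob is still out, and the cup and offcut have not moved. I continue the push.

Emit:
carry_out(
  moves=[
    {"dx": -0.015,"dy": 0,"dz": 0,"twist": 0},
    {"dx": -0.03,"dy": 0,"dz": 0,"twist": 0},
    {"dx": -0.045,"dy": 0,"dz": 0,"twist": 0},
    {"dx": -0.06,"dy": 0,"dz": 0,"twist": 0},
    {"dx": -0.072,"dy": 0,"dz": 0,"twist": 0},
  ],
)

```text
t: 8.3
eef_pos: [602.4, -128.7, 24.5]
tcp_rot: [-3.142, -0.0, 1.729]
ft_force: [-1.0, 3.0, -0.2]
opening: 0.208
```

Emit:
carry_out(
  moves=[
    {"dx": -0.004,"dy": 0,"dz": 0,"twist": 0},
    {"dx": -0.008,"dy": 0,"dz": 0,"twist": 0},
    {"dx": -0.012,"dy": 0,"dz": 0,"twist": 0},
    {"dx": -0.014,"dy": 0,"dz": 0,"twist": 0},
  ],
)

```text
t: 8.7
eef_pos: [604.5, -141.0, 24.6]
tcp_rot: [-3.141, -0.0, 1.73]
ft_force: [-1.4, 2.3, -0.3]
opening: 0.211
```

Emit:
carry_out(
  moves=[
    {"dx": -0.001,"dy": 0,"dz": 0,"twist": 0},
    {"dx": -0.002,"dy": 0,"dz": 0,"twist": 0},
  ],
)

```text
t: 8.9
eef_pos: [604.7, -142.7, 24.6]
tcp_rot: [-3.141, -0.0, 1.73]
ft_force: [-0.7, 1.5, -0.5]
opening: 0.21
```

Emit:
carry_out(
  moves=[
    {"dx": -0.001,"dy": 0,"dz": 0,"twist": 0},
    {"dx": -0.002,"dy": 0,"dz": 0,"twist": 0},
    {"dx": -0.003,"dy": 0,"dz": 0,"twist": 0},
  ],
)

```text
t: 9.2
eef_pos: [604.8, -143.5, 24.6]
tcp_rot: [-3.141, -0.003, 1.73]
ft_force: [0.1, 24.5, 4.4]
opening: 0.21
```

Emit:
carry_out(
  moves=[
    {"dx": -0.001,"dy": 0,"dz": 0,"twist": 0},
    {"dx": -0.0015,"dy": 0,"dz": 0,"twist": 0},
  ],
)

```text
t: 9.4
eef_pos: [604.8, -143.5, 24.6]
tcp_rot: [-3.14, -0.005, 1.73]
ft_force: [-0.3, 30.7, 6.6]
opening: 0.215
```

The tube stopped firmly at 24–31 N. I back off, lift and check.

Emit:
carry_out(
  moves=[
    {"dx": 0.006,"dy": 0,"dz": 0,"twist": 0},
    {"dx": 0.015,"dy": 0,"dz": 0,"twist": 0},
    {"dx": 0.02,"dy": 0,"dz": -0.03,"twist": 0},
    {"dx": 0.02,"dy": 0,"dz": -0.07,"twist": 0},
    {"dx": 0.02,"dy": 0,"dz": -0.11,"twist": 0},
  ],
)

```text
t: 9.9
eef_pos: [602.1, -127.5, 135.7]
tcp_rot: [-3.141, 0.0, 1.73]
ft_force: [1.3, 0.3, 0.9]
opening: 0.205
```

Emit:
carry_out(
  moves=[
    {"dx": 0.1,"dy": -0.2,"dz": 0,"twist": -42},
    {"dx": 0.1,"dy": -0.2,"dz": 0,"twist": -42},
    {"dx": 0.1,"dy": -0.2,"dz": 0,"twist": -42},
    {"dx": 0.1,"dy": -0.2,"dz": 0,"twist": -42},
    {"dx": 0.1,"dy": -0.2,"dz": 0,"twist": -42},
  ],
  grip=0.0,
)

```text
t: 10.4
eef_pos: [385.2, -59.4, 134.7]
tcp_rot: [-3.141, -0.001, 2.469]
ft_force: [0.6, -0.4, -0.6]
opening: 0.004
```

```bash
python3 chk.py pics/s3.png
```

```text
10.4 141.48492156124846 [-201.82902693  117.65880993] 134.7410506639277 [ 0.56574877 -0.3803506  -0.55874591]
[ 270  221   62   46 1272] ((2.2420787811279297, -70.99656677246094), (62.288211822509766, 120.06736755371094), 0.12484890222549438) [ -28.83112396 -130.96909327] [ 33.51534033 -10.95578821]
```

View pics/s3.png

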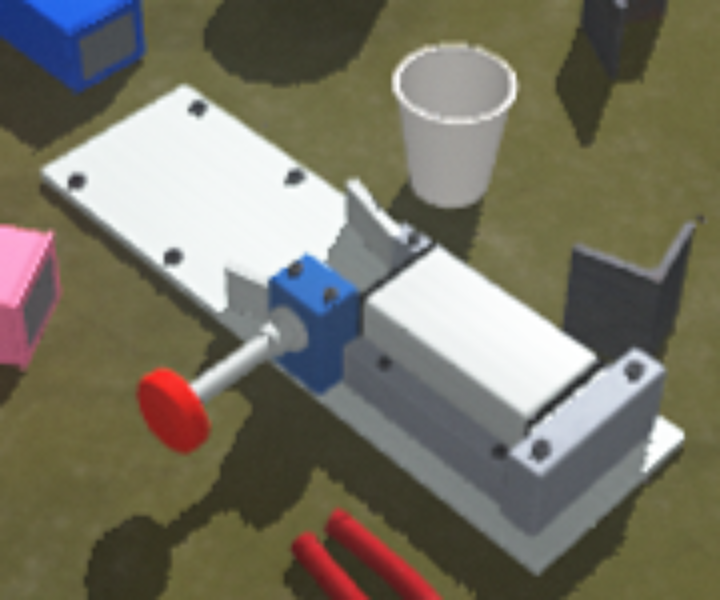

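The tube sits against the stop, measured at jig (2, -71), in line with the channel and with the knob still out. Next I go in front of the knob with the fingers shut.

Emit:
carry_out(
  moves=[
    {"dx": -0.09,"dy": -0.073,"dz": 0,"twist": -42},
    {"dx": -0.09,"dy": -0.073,"dz": 0,"twist": -42},
    {"dx": -0.09,"dy": -0.073,"dz": 0,"twist": -42},
    {"dx": -0.09,"dy": -0.073,"dz": 0,"twist": -42},
    {"dx": -0.09,"dy": -0.073,"dz": 0,"twist": -42},
  ],
)

```text
t: 10.95
eef_pos: [413.6, -175.1, 134.6]
tcp_rot: [-3.141, 0.0, -3.102]
ft_force: [0.3, 0.1, -0.5]
opening: 0.006
```

Emit:
carry_out(
  moves=[
    {"dx": 0,"dy": 0,"dz": 0.03,"twist": -6},
    {"dx": 0,"dy": 0,"dz": 0.06,"twist": -6},
    {"dx": 0,"dy": 0,"dz": 0.085,"twist": -6},
    {"dx": 0,"dy": 0,"dz": 0.1,"twist": -6},
    {"dx": 0,"dy": 0,"dz": 0.1,"twist": -6},
  ],
)

```text
t: 11.45
eef_pos: [412.9, -173.8, 33.2]
tcp_rot: [3.14, -0.002, -3.001]
ft_force: [0.5, -0.6, 0.1]
opening: 0.003
```

```bash
python3 -c "
from cell import *
from h import *
s=state();print(s['t'],np.degrees(s['tcp_rot'])[2],tojig(s['eef_pos']),s['eef_pos'],s['ft_force'],s['joints'])"
```

```text
11.45 -171.96090917315271 [-192.4336647     0.32460989] [ 412.88473286 -173.78264399   33.17691222] [ 0.49459651 -0.60363833  0.09239455] [-5.46006531e-01  5.54277609e-01  2.15020699e+00 -1.15323096e-04
  4.39654484e-01 -2.25700547e+00]
```

Emit:
carry_out(
  moves=[
    {"dx": -0.012,"dy": 0,"dz": 0,"twist": 0},
    {"dx": -0.024,"dy": 0.001,"dz": 0,"twist": 0},
    {"dx": -0.034,"dy": 0.001,"dz": 0,"twist": 0},
    {"dx": -0.044,"dy": 0.001,"dz": 0,"twist": 0},
    {"dx": -0.05,"dy": 0.001,"dz": 0,"twist": 0},
  ],
)

```text
t: 11.95
eef_pos: [464.3, -165.8, 35.3]
tcp_rot: [-3.141, 0.002, -3.0]
ft_force: [-0.0, 0.7, -0.1]
opening: 0.003
```

Emit:
carry_out(
  moves=[
    {"dx": -0.002,"dy": 0,"dz": 0,"twist": 0},
    {"dx": -0.004,"dy": 0,"dz": 0,"twist": 0},
    {"dx": -0.006,"dy": 0,"dz": 0,"twist": 0},
    {"dx": -0.006,"dy": 0,"dz": 0,"twist": 0},
  ],
)

```text
t: 12.35
eef_pos: [468.7, -165.1, 34.6]
tcp_rot: [3.142, 0.0, -3.001]
ft_force: [0.3, 0.7, -0.1]
opening: 0.005
```

Emit:
carry_out(
  moves=[
    {"dx": -0.001,"dy": 0,"dz": 0,"twist": 0},
    {"dx": -0.002,"dy": 0,"dz": 0,"twist": 0},
    {"dx": -0.003,"dy": 0,"dz": 0,"twist": 0},
  ],
)

```text
t: 12.65
eef_pos: [470.3, -164.7, 34.6]
tcp_rot: [3.141, -0.003, -3.0]
ft_force: [-11.5, -8.9, 6.8]
opening: 0.003
```

Emit:
carry_out(
  moves=[
    {"dx": -0.001,"dy": 0,"dz": 0,"twist": 0},
    {"dx": -0.002,"dy": 0,"dz": 0,"twist": 0},
  ],
)

```text
t: 12.85
eef_pos: [470.3, -164.5, 34.5]
tcp_rot: [3.139, -0.006, -3.0]
ft_force: [-25.4, -15.6, 13.1]
opening: 0.008
```

Firm contact at 25 N means the knob is at its hard stop. TCP jig x is about -134, so the face is at -124. I back off and check.

Emit:
carry_out(
  moves=[
    {"dx": 0.01,"dy": 0,"dz": 0,"twist": 0},
    {"dx": 0.03,"dy": 0,"dz": 0,"twist": 0},
    {"dx": 0.04,"dy": 0,"dz": -0.03,"twist": 0},
    {"dx": 0.04,"dy": 0.03,"dz": -0.07,"twist": 0},
    {"dx": 0.04,"dy": 0.07,"dz": -0.1,"twist": 0},
  ],
)

```text
t: 13.35
eef_pos: [424.1, -101.1, 136.1]
tcp_rot: [-3.141, 0.001, -3.004]
ft_force: [1.2, -0.5, 0.3]
opening: 0.004
```

Emit:
carry_out(
  moves=[
    {"dx": 0,"dy": 0.05,"dz": 0,"twist": 0},
    {"dx": 0,"dy": 0.1,"dz": 0,"twist": 0},
    {"dx": 0,"dy": 0.12,"dz": 0,"twist": 0},
    {"dx": 0,"dy": 0.12,"dz": 0,"twist": 0},
  ],
)

```text
t: 13.75
eef_pos: [406.6, 20.1, 134.8]
tcp_rot: [3.141, 0.0, -2.997]
ft_force: [-0.5, -0.5, -0.5]
opening: 0.004
```

```bash
python3 chk.py pics/s4.png; python3 - <<'E'
from cell import *
from h import *
n="scene";c=camera_info(n);im,d=read_camera(n)
W=cloud(im,d,c);h=cv2.cvtColor(im,cv2.COLOR_RGB2HSV);H,S=h[...,0],h[...,1];J=tojig(W)
red=((H<8)|(H>172))&(S>150)&(W[...,2]>25);red[280:]=0;red[:215]=0;red[:,:190]=0;red[:,270:]=0
print(red.sum(),np.median(J[red],0),J[red].max(0))
E
```

```text
13.75 -171.72933340514209 [-168.32907491  192.82648338] 134.84816652752895 [-0.48059315 -0.46980603 -0.48864357]
[ 265  221   67   47 1324] ((1.8864078521728516, -61.20294952392578), (61.03134536743164, 139.29818725585938), 0.07178929448127747) [ -28.6731671 -130.8848999] [32.4532172  8.4254123]
246 [-119.04735982   -4.56017305] [-107.14446038   19.01530263]
```

View pics/s4.png

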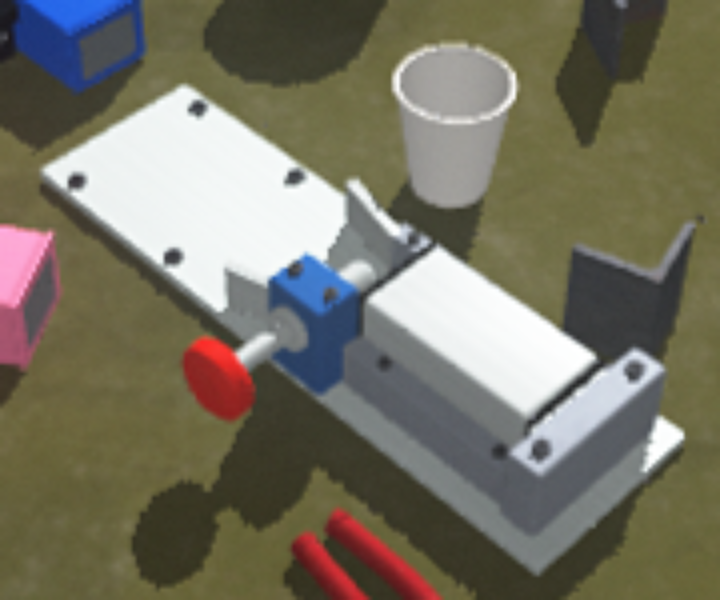

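The bolt shows behind the tube at (360,272). The knob is back in: its red median is jig x -119.0, against -118.7 at the start. The tube, cup, offcut and pliers are where they should be.

```bash
python3 -c "
from cell import *
print(job_done())"
```

```text
the job is handed in; nothing more can be done
None
```

The job is handed in at about 14 s of the 58 s allowed; it reports no verdict, so success rests on my own checks. I pulled the knob out to its detent, pushed the tube along the channel to the stop, and pushed the knob back in.

- **Knob out:** its red head moved 30 mm, from jig x -119 to -148.5, and stayed there after I let go.
- **Tube at the stop:** the push ended firmly at 24–31 N. Before the knob went back in, the tube measured jig (2, -71) mm, in line with the channel to about 0.1°.
- **Knob back in:** it met its hard stop at about 25 N along x. The head is back at jig x -119.0, and the bolt is visible behind the tube.
- **Cup, offcut and pliers:** they look unmoved in the last picture, though I did not measure them. The arm is clear of everything.

Two readings disagreed slightly:
- **Tube position:** the measured x of 2 mm and y of -71 mm differ from the nominal (0, -73) by about the calibration error.
- **Last tube length:** the final automatic fit gave 139 mm because it also picked up the bolt, so I judged the tube from the picture and the earlier fit.

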